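Switch on the microscope camera chain in order

TASK

Get the microscope ready to record: with the fingertips, lightly press in first the round lamp key, then the long shutter key, then the square camera key, each until it stays well down. Only press: do not pick up, tip or shift the control boxes, do not press the cross-shaped stage key, and leave the bottle, objective, dish and slide box alone.

Things in the scene. Friction and masses are not known exactly. Their poses are not given: they have to be found in the camera images.
- lamp_box: The lamp control box: loose ivory plastic box, 90 x 90 mm and 55 mm high on rubber feet, 0.55 to 0.9 kg, with a ROUND key, 38 in diameter (mm), black, in the middle of its top, inside a thin grey surround 2 mm high. The four boxes differ only in the key; any may stand in any place. Origin: centre of its underside, z up, x and y along its sides.
- lamp_key_top (a point): Centre of the flat top face of the lamp key; it moves with the key. With the key up it is 73 mm above the bench, 18 mm above the box top; with the key all the way in, 63 mm (8 mm above the box top). z up, x and y along the box sides.
- lamp_key (a joint): Travel of the lamp key straight down, m: 0 = up (as it starts), 0.010 = all the way in. About 3.5 N of friction moves it; it stays wherever it is left. Key and all sit on a rubber cushion that yields about 1 mm per 2.5 N of push (6 mm at most) and springs back on release.
- shutter_box: The shutter control box: loose ivory plastic box, 90 x 90 mm and 55 mm high on rubber feet, 0.55 to 0.9 kg, with a LONG BAR key, 18 (box x) by 64 (box y) (mm), black, in the middle of its top, inside a thin grey surround 2 mm high. The four boxes differ only in the key; any may stand in any place. Origin: centre of its underside, z up, x and y along its sides.
- shutter_key_top (a point): Centre of the flat top face of the shutter key; it moves with the key. With the key up it is 73 mm above the bench, 18 mm above the box top; with the key all the way in, 63 mm (8 mm above the box top). z up, x and y along the box sides.
- shutter_key (a joint): Travel of the shutter key straight down, m: 0 = up (as it starts), 0.010 = all the way in. About 3.5 N of friction moves it; it stays wherever it is left. Key and all sit on a rubber cushion that yields about 1 mm per 2.5 N of push (6 mm at most) and springs back on release.
- camera_box: The camera control box: loose ivory plastic box, 90 x 90 mm and 55 mm high on rubber feet, 0.55 to 0.9 kg, with a SQUARE key, 36 by 36 (mm), black, in the middle of its top, inside a thin grey surround 2 mm high. The four boxes differ only in the key; any may stand in any place. Origin: centre of its underside, z up, x and y along its sides.
- camera_key_top (a point): Centre of the flat top face of the camera key; it moves with the key. With the key up it is 73 mm above the bench, 18 mm above the box top; with the key all the way in, 63 mm (8 mm above the box top). z up, x and y along the box sides.
- camera_key (a joint): Travel of the camera key straight down, m: 0 = up (as it starts), 0.010 = all the way in. About 3.5 N of friction moves it; it stays wherever it is left. Key and all sit on a rubber cushion that yields about 1 mm per 2.5 N of push (6 mm at most) and springs back on release.
- stage_box: The stage control box: loose ivory plastic box, 90 x 90 mm and 55 mm high on rubber feet, 0.55 to 0.9 kg, with a CROSS-shaped key (plus sign), two bars 48 by 14 (mm), black, in the middle of its top, inside a thin grey surround 2 mm high. The four boxes differ only in the key; any may stand in any place. Origin: centre of its underside, z up, x and y along its sides.
- stage_key_top (a point): Centre of the flat top face of the stage key; it moves with the key. With the key up it is 73 mm above the bench, 18 mm above the box top; with the key all the way in, 63 mm (8 mm above the box top). z up, x and y along the box sides.
- stage_key (a joint): Travel of the stage key straight down, m: 0 = up (as it starts), 0.010 = all the way in. About 3.5 N of friction moves it; it stays wherever it is left. Key and all sit on a rubber cushion that yields about 1 mm per 2.5 N of push (6 mm at most) and springs back on release.
- oil_bottle: Loose amber glass bottle with black cap, 34 mm diameter, 70 mm high, standing; origin centre of underside. A bystander.
- objective: Loose steel microscope objective, 32 mm diameter, 50 mm high, standing; origin centre of underside. A bystander.
- petri_dish: Loose closed glass Petri dish, 62 mm diameter, 15 mm high; origin centre of underside. A bystander.
- slide_box: Loose closed grey plastic slide box, 50 x 85 mm, 32 mm high; origin centre of underside. A bystander.
There are look-alikes about, which are no part of the job. What is shaped like the lamp_box but orange is not meant. What is shaped like the shutter_box but brown is not meant.

How it is judged:
On the way, in this order (a step that is already met when the one before it is completed fails the run):
1. the round lamp key is in, while the shutter and camera keys are still up (value of joint lamp_key above 0.006 m and value of joint each of shutter_key, camera_key below 0.0025 m), for 0.1 s.
2. the long shutter key is in too, while the camera key is still up (value of joint each of lamp_key, shutter_key above 0.006 m and value of joint camera_key below 0.0025 m), for 0.1 s.
3. the square camera key is in as well (value of joint each of lamp_key, shutter_key, camera_key above 0.006 m), for 0.1 s.
At the end, for the whole second after the job is handed in: The lamp, shutter and camera keys are each at least 6 mm in (of 10 mm), the stage key is less than 2.5 mm in, every control box stands within 20 mm and every bystander within 10 mm of where it started, and the boxes are at rest (all of step 3 and value of joint stage_key below 0.0025 m and distance of each of lamp_box, shutter_box, camera_box, stage_box from where it was at the start of the episode below 0.02 m and distance of each of oil_bottle, objective, petri_dish, slide_box from where it was at the start of the episode below 0.01 m and linear speed of each of lamp_box, shutter_box, camera_box, stage_box below 0.02 m/s); the robot touches nothing.
It fails at once if the cross-shaped stage key is pressed (value of joint stage_key above 0.0025 m).
It fails at once if a control box is lifted by more than 8 mm, carried or shoved more than 20 mm from its place, or tipped by more than about 9 degrees (distance of any of lamp_box, shutter_box, camera_box, stage_box from where it was at the start of the episode above 0.02 m or angle between any of lamp_box, shutter_box, camera_box, stage_box's own z axis and vertical above 0.15 rad or height (world z) of any of lamp_box, shutter_box, camera_box, stage_box above 0.008 m).
It fails at once if the oil bottle, objective, Petri dish or slide box is moved by more than 10 mm, lifted or tipped (distance of any of oil_bottle, objective, petri_dish, slide_box from where it was at the start of the episode above 0.01 m or angle between any of oil_bottle, objective, petri_dish, slide_box's own z axis and vertical above 0.15 rad).
It fails at once if the robot presses a control box or its key with more than 20 N (not light) (contact force between any of the fingers, the arm and lamp_box above 20 N or contact force between any of the fingers, the arm and shutter_box above 20 N or contact force between any of the fingers, the arm and camera_box above 20 N or contact force between any of the fingers, the arm and stage_box above 20 N).
It also fails if it takes over 64 s, if anything falls off the work surface, if the arm or the gripper's body presses on something with over 40 N, if the wrist force passes 120 N, or if a joint passes its speed limit or range.

ROBOT

A 6-joint arm with a two-finger parallel gripper is mounted at the origin on the work surface. World frame = base frame: x ahead of the robot, y to its left, z up, the work surface at z = 0. Lengths are in m, angles in rad, forces in N, time in s.
With the tool pointing down it reaches from about 0.275 to 0.725 m from the base axis. Payload 5.6 kg.
Tool frame: the origin (TCP) lies between the finger pads; the fingertips stand 22 mm ahead of it and the grasp point (between the pads) lies 3 mm ahead of it; z points along the fingers, y is the line along which they close (so a half turn about z gives the same grasp; the last joint's range is limited). The gripper opens to 85 mm and grips with 20 to 120 N. Pads are 22 mm wide; open, the fingers measure 114 mm over their backs; the gripper's body (76 mm by 85 mm) begins 54 mm behind the grasp point. The pads swing forward as they close: fully open they stand 13 mm farther back than shut.
Start: joints at [1.606, 0.255, 0.108, 0, -1.424, -0.285], TCP at [0.136, 0.533, 0.253] pointing down, gripper open.
Joint ranges: [-2.95, 2.95], [-1.21, 1.97], [-1.09, 1.5], [-2.87, 1.71], [-2.94, -0.07], [-3.05, 3.05]. Speed limits (rad/s): [2.57, 2.57, 3.14, 3.14, 3.14, 3.14].

INTERFACE

Orientations are given as a 3x3 rotation matrix whose columns are the frame's x, y, z axes.
In Python, from rig import * gives the robot as it stands.
- The arm moves only by the tool step_arm, never from a script. Its argument "moves" is a list of rows, each a list of 7 numbers: the opening, from -1 (shut) to 1 (fully open), then the shift along the tool's x, y, z in cm, then the turn, a rotation vector about the tool's x, y, z in degrees. A call has 1 to 20 rows; each row is the pose to reach, as a shift and turn from the pose commanded when the call began, along the tool's axes at that moment; what a row does not reach only later rows make up. A row lasts 1/12 s, in which the tool goes at most 41.7 mm and 7.16 degrees, less where a joint would pass 70% of its speed; a pose out of reach is approached as far as the arm can. A call with a gripper value outside its range is refused whole. The fingers move at their own pace and stop on an object; the grip force is fixed at half the most. Time passes only in rows, so rows that repeat a pose let the fingers close. It gives the time, the measured TCP pose, the force, the opening and the grip force at its end, in the units of the state.
- get_obs(): the state, without advancing time (a new reading comes with each control period).
- grab_frame(name): name is "scene" or "side" or "wrist"; returns the picture (420x560x3 uint8, red, green, blue); there is no depth.
- get_calibration(name): a dict with "mtx" (3x3 intrinsics, pixels), "view" (4x4, takes a point from world to camera coordinates). Camera axes: x right, y down, z forward; pixel columns grow to the right and rows downward; lengths in m; the calibration is good to about 2 mm. A picture is of the moment at which its call begins: read the wrist's pose just before it. get_calibration takes no time and is no camera call; for the wrist camera it gives the pose at the moment of the call.
- job_done(): hands the job in; it is judged then, once.
The state is a dict: "time": time; "joint_pos": joint angles; "joint_vel": joint speeds; "tau": joint torques, N m; "ee_pos": TCP position; "tcp_rot": TCP orientation; "force": force on the tool from outside, world axes, zero at the start; "torque": the same for the moment, N m; "grip_width": finger opening in m; "finger_force": force on a finger pad.
Only numpy, scipy, OpenCV 4.12 (cv2) and the standard library are available. Lean on these libraries where they do the work, as an engineer would, in place of code of your own. Each camera call takes 0.05 s, during which the arm holds its last target. There are 200 camera calls.

## Working session

There is one attempt and no reset: what is moved stays moved. The work goes in short steps, Python scripts to look and compute and a tool call to move; the robot and the scene stay as the last step left them, time stands still between calls to the robot, and variables do not carry over. Pictures are saved under pics/ and viewed, at most 10 in all, crops included, and the job is handed in when it is done.

Besides the shell and the picture viewer there is one more tool, called after "Request:" as name(argument=value, ...), one argument or row to a line, values as JSON. step_arm: Moves the arm, as the interface text tells. Its arguments: {"type":"object","properties":{"moves":{"type":"array","items":{"type":"array","items":{"type":"number"}}}},"required":["moves"]}

```bash
mkdir -p pics
python3 - <<'E'
from rig import *
import cv2,numpy as np
o=get_obs();print(o['time'],o['ee_pos'],o['tcp_rot'],o['force'],o['grip_width'])
for n in("scene","side","wrist"):
    c=get_calibration(n);print(n,c['mtx'].round(1).tolist(),c['view'].round(4).tolist())
    cv2.imwrite(f'pics/{n}0.png',cv2.cvtColor(grab_frame(n),cv2.COLOR_RGB2BGR))
E
```

```text
0.0 [0.13578467 0.53250416 0.25237677] [[ 9.68947407e-01 -2.47266568e-01 -4.07901534e-04]
 [-2.47266894e-01 -9.68945573e-01 -1.88690131e-03]
 [ 7.13332243e-05  1.92916867e-03 -9.99998137e-01]] [-0.67473375  0.29217493  0.04346859] 0.08538260105967385
scene [[472.8, 0.0, 276.0], [0.0, 472.8, 216.6], [0.0, 0.0, 1.0]] [[-0.746, 0.6658, -0.0156, 0.3351], [0.529, 0.5783, -0.6211, -0.2711], [-0.4045, -0.4716, -0.7836, 1.405], [0.0, 0.0, 0.0, 1.0]]
side [[414.7, 0.0, 277.8], [0.0, 414.7, 203.0], [0.0, 0.0, 1.0]] [[-0.9795, -0.2009, 0.0118, 0.5017], [-0.166, 0.7738, -0.6114, 0.0658], [0.1137, -0.6008, -0.7913, 0.9403], [0.0, 0.0, 0.0, 1.0]]
wrist [[325.5, 0.0, 281.2], [0.0, 325.5, 206.6], [0.0, 0.0, 1.0]] [[-0.2469, -0.969, 0.0017, 0.5491], [-0.9289, 0.2372, 0.2844, -0.0371], [-0.276, 0.0686, -0.9587, 0.3795], [0.0, 0.0, 0.0, 1.0]]
```

View pics/scene0.png

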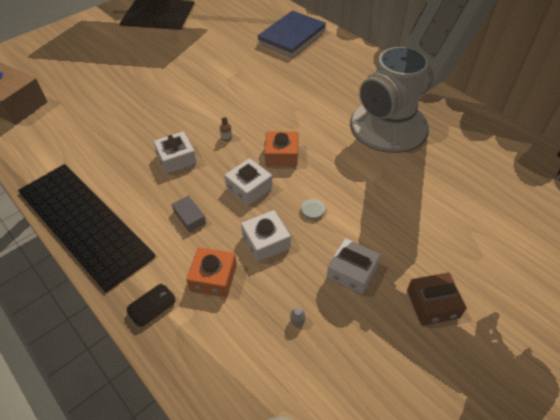

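View pics/side0.png

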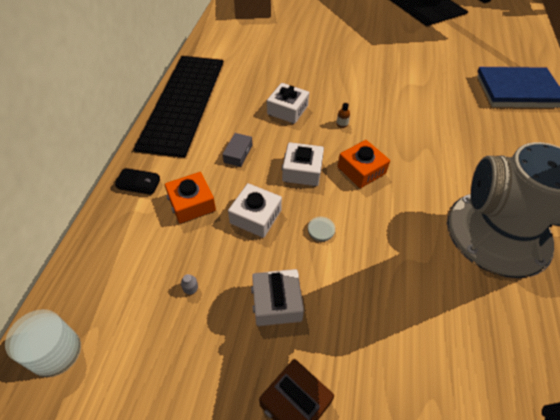

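Scene view: lamp (round, ivory) is at about (265,228), camera (square) at (248,172), shutter (bar) at (355,258) and stage (cross) at (175,143). In the side view they are at (256,201), (304,155), (278,291) and (289,93) respectively. I'll zoom in on the three key tops in both views.

```bash
cat > h.py <<'E'
from rig import *
import cv2,numpy as np
def ray(n,uv,z,c=None):
    c=c or get_calibration(n);R=c['view'][:3,:3];t=c['view'][:3,3]
    C=-R.T@t;d=R.T@np.linalg.solve(c['mtx'],[*uv,1]);return C+d*(z-C[2])/d[2]
def proj(n,P):
    c=get_calibration(n);q=c['mtx']@(c['view'][:3,:3]@np.array(P,float)+c['view'][:3,3]);return q[:2]/q[2]
E
python3 - <<'E'
from h import *
px={'lamp':((265,228),(256,201)),'shut':((355,258),(278,291)),'cam':((248,172),(304,155)),'stage':((175,143),(289,93))}
rows=[]
for i,n in enumerate(('scene','side')):
    im=cv2.imread(f'pics/{n}0.png');r=[]
    for k in px:
        u,v=px[k][i];print(k,n,ray(n,px[k][i],.073).round(4))
        if k!='stage':
            a=cv2.resize(im[v-26:v+26,u-26:u+26],(260,260),interpolation=cv2.INTER_CUBIC)
            a=cv2.convertScaleAbs(a,alpha=1.6,beta=20)
            for j in range(0,260,50):
                cv2.putText(a,str(u-26+j//5),(j,8),0,.3,(0,0,255));cv2.putText(a,str(v-26+j//5),(0,j+8),0,.3,(255,0,0))
            r.append(a)
    rows.append(np.hstack(r))
cv2.imwrite('pics/crop.png',np.vstack(rows))
E
```

```text
lamp scene [0.556  0.0837 0.073 ]
shut scene [0.4649 0.2776 0.073 ]
cam scene [ 0.4717 -0.0792  0.073 ]
stage scene [ 0.5474 -0.2942  0.073 ]
lamp side [0.5438 0.0838 0.073 ]
shut side [0.4552 0.2804 0.073 ]
cam side [ 0.465  -0.0741  0.073 ]
stage side [ 0.5427 -0.2953  0.073 ]
```

View pics/crop.png

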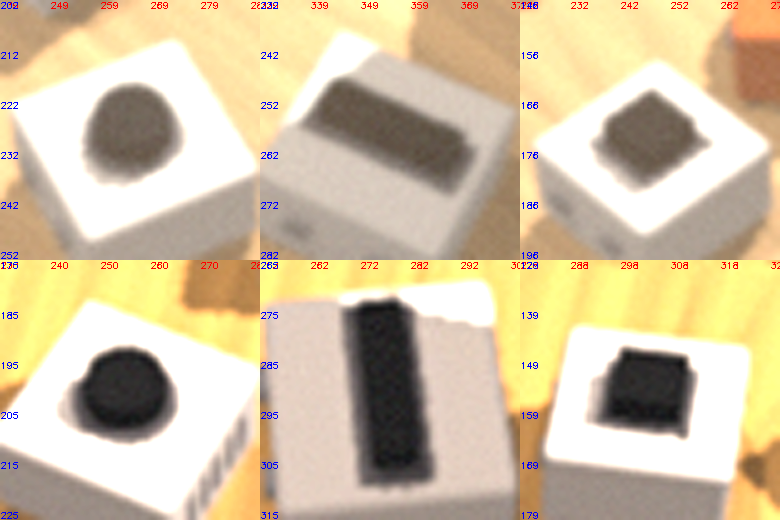

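Crops: the key-top centres in the scene view are lamp (265.6,226.8), shutter (354.6,256.4) and camera (248,172). In the side view they are lamp (255,200), shutter (277,289.4) and camera (304.6,153.6).

Run:
```python
from h import *
o=get_obs();R=o['tcp_rot'];p=o['ee_pos']
px={'lamp':((265.6,226.8),(255,200)),'shut':((354.6,256.4),(277,289.4)),'cam':((248,172),(304.6,153.6))}
for k,(a,b) in px.items():
    A,B=ray('scene',a,.073),ray('side',b,.073);M=(A+B)/2
    # free triangulation as a height check
    Ps=[get_calibration(n) for n in('scene','side')];P=[c['mtx']@c['view'][:3] for c in Ps]
    X=cv2.triangulatePoints(P[0],P[1],np.array(a,float),np.array(b,float)).ravel();
    print(k,A.round(4),B.round(4),M.round(4),'tri',(X[:3]/X[3]).round(4),'tool cm',(R.T@(M-p)*100).round(2))
```

```text
lamp [0.5528 0.082  0.073 ] [0.5466 0.0816 0.073 ] [0.5497 0.0818 0.073 ] tri [0.5485 0.0762 0.0645] tool cm [51.24 33.43 18.01]
shut [0.4625 0.2742 0.073 ] [0.4576 0.2776 0.073 ] [0.4601 0.2759 0.073 ] tri [0.4582 0.2723 0.0649] tool cm [37.76 16.83 17.99]
cam [ 0.4717 -0.0792  0.073 ] [ 0.4644 -0.0789  0.073 ] [ 0.4681 -0.0791  0.073 ] tri [ 0.4655 -0.088   0.0627] tool cm [47.31 51.03 18.04]
```

Request:
step_arm(
  moves=[
    [-1, 4, 0, 0, 0, 0, 0],
    [-1, 4, 0, 0, 0, 0, 0],
    [-1, 4, 0, 0, 0, 0, 0],
    [-1, 4, 0, 0, 0, 0, 0],
  ],
)

```text
time: 0.48
ee_pos: [0.1747, 0.5229, 0.253]
tcp_rot: [[0.969, -0.248, -0.0], [-0.248, -0.969, -0.0], [-0.0, 0.001, -1.0]]
force: [0.1, -0.5, -0.6]
grip_width: 0.0388
finger_force: 0.0
```

Request:
step_arm(
  moves=[
    [-1, 47.2, 33.4, 5, 0, 0, 0],
    [-1, 47.2, 33.4, 5, 0, 0, 0],
    [-1, 47.2, 33.4, 5, 0, 0, 0],
    [-1, 47.2, 33.4, 5, 0, 0, 0],
    [-1, 47.2, 33.4, 5, 0, 0, 0],
    [-1, 47.2, 33.4, 5, 0, 0, 0],
    [-1, 47.2, 33.4, 5, 0, 0, 0],
    [-1, 47.2, 33.4, 5, 0, 0, 0],
    [-1, 47.2, 33.4, 5, 0, 0, 0],
    [-1, 47.2, 33.4, 5, 0, 0, 0],
    [-1, 47.2, 33.4, 5, 0, 0, 0],
    [-1, 47.2, 33.4, 5, 0, 0, 0],
    [-1, 47.2, 33.4, 5, 0, 0, 0],
    [-1, 47.2, 33.4, 5, 0, 0, 0],
    [-1, 47.2, 33.4, 5, 0, 0, 0],
    [-1, 47.2, 33.4, 5, 0, 0, 0],
    [-1, 47.2, 33.4, 5, 0, 0, 0],
    [-1, 47.2, 33.4, 5, 0, 0, 0],
    [-1, 47.2, 33.4, 5, 0, 0, 0],
  ],
)

```text
time: 2.07
ee_pos: [0.549, 0.084, 0.2037]
tcp_rot: [[0.969, -0.245, 0.001], [-0.245, -0.969, 0.0], [0.0, -0.001, -1.0]]
force: [0.3, 0.3, -0.4]
grip_width: -0.0005
finger_force: 0.0
```

Run:
```python
from h import *
o=get_obs();print(o['time'],o['ee_pos'],o['force'],o['grip_width'])
for P in((.5497,.0818,.073),(.4601,.2759,.073),(.4681,-.0791,.073),o['ee_pos']-[0,0,.022]):print(proj('wrist',P))
c=get_calibration('wrist');np.savez('w1',m=c['mtx'],v=c['view'])
cv2.imwrite('pics/w1.png',cv2.resize(cv2.cvtColor(grab_frame('wrist'),cv2.COLOR_RGB2BGR),(784,588)))
```

```text
2.0667 [0.54897672 0.08400815 0.20371281] [ 0.27478679  0.30403426 -0.42985871] -0.0005303434056858424
[283.67364961 202.33893789]
[102.85951872 342.75788314]
[493.60018375 248.00033882]
[281.10886341 265.74460149]
```

View pics/w1.png

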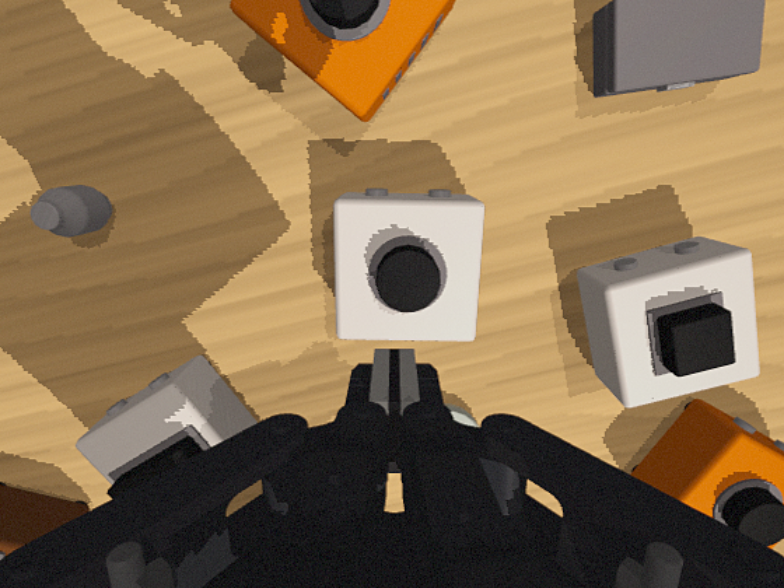

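The wrist view shows the round key top at (409,278) in the 1.4x image, which is raw (292,198.5). The square key top is at (702,341), raw (501,243.5). Refining both now.

Run:
```python
from h import *
o=get_obs();R=o['tcp_rot'];d=np.load('w1.npz');c={'mtx':d['m'],'view':d['v']}
for k,uv in(('lamp',(292.1,198.6)),('cam',(501.4,243.6))):
    X=ray('',uv,.073,c);print(k,X.round(4),(R.T@(X-o['ee_pos'])*100).round(2))
```

```text
lamp [0.5511 0.0745 0.073 ] [ 0.42  0.87 13.07]
cam [ 0.4705 -0.0857  0.073 ] [-3.45 18.38 13.06]
```

Request:
step_arm(
  moves=[
    [-1, 0.35, 0.65, 4, 0, 0, 0],
    [-1, 0.35, 0.65, 7, 0, 0, 0],
    [-1, 0.35, 0.65, 9, 0, 0, 0],
    [-1, 0.35, 0.65, 10, 0, 0, 0],
    [-1, 0.35, 0.65, 10.3, 0, 0, 0],
    [-1, 0.35, 0.65, 10.6, 0, 0, 0],
    [-1, 0.35, 0.65, 10.8, 0, 0, 0],
    [-1, 0.35, 0.65, 11.0, 0, 0, 0],
    [-1, 0.35, 0.65, 11.1, 0, 0, 0],
    [-1, 0.35, 0.65, 11.2, 0, 0, 0],
    [-1, 0.35, 0.65, 11.2, 0, 0, 0],
  ],
)

```text
time: 3.03
ee_pos: [0.5522, 0.076, 0.0923]
tcp_rot: [[0.969, -0.247, 0.003], [-0.247, -0.969, 0.001], [0.002, -0.002, -1.0]]
force: [0.2, 2.0, 4.5]
grip_width: -0.0004
finger_force: 1.7
```

Request:
step_arm(
  moves=[
    [-1, 0, 0, 0.1, 0, 0, 0],
    [-1, 0, 0, 0.2, 0, 0, 0],
    [-1, 0, 0, 0.3, 0, 0, 0],
    [-1, 0, 0, 0.4, 0, 0, 0],
    [-1, 0, 0, 0.5, 0, 0, 0],
    [-1, 0, 0, 0.6, 0, 0, 0],
    [-1, 0, 0, 0.7, 0, 0, 0],
    [-1, 0, 0, 0.75, 0, 0, 0],
    [-1, 0, 0, 0.8, 0, 0, 0],
    [-1, 0, 0, 0.8, 0, 0, 0],
  ],
)

```text
time: 3.87
ee_pos: [0.5514, 0.0754, 0.0833]
tcp_rot: [[0.969, -0.247, 0.0], [-0.247, -0.969, -0.0], [0.0, 0.0, -1.0]]
force: [2.3, 1.4, 3.3]
grip_width: -0.0002
finger_force: 2.0
```

Request:
step_arm(
  moves=[
    [-1, 0, 0, 0.05, 0, 0, 0],
    [-1, 0, 0, 0.1, 0, 0, 0],
    [-1, 0, 0, 0.1, 0, 0, 0],
  ],
)

```text
time: 4.12
ee_pos: [0.5514, 0.0755, 0.0825]
tcp_rot: [[0.969, -0.247, 0.0], [-0.247, -0.969, -0.0], [0.0, 0.0, -1.0]]
force: [0.8, 0.6, 6.3]
grip_width: -0.0003
finger_force: 2.9
```

Request:
step_arm(
  moves=[
    [-1, 0, 0, -3, 0, 0, 0],
    [-1, 0, 0, -7, 0, 0, 0],
    [-1, -3, -3.6, -10, 0, 0, 0],
    [-1, -6, -7.2, -10, 0, 0, 0],
    [-1, -8.5, -10.4, -10, 0, 0, 0],
    [-1, -11, -13.4, -10, 0, 0, 0],
    [-1, -13.8, -16.8, -10, 0, 0, 0],
    [-1, -13.8, -16.8, -10, 0, 0, 0],
    [-1, -13.8, -16.8, -10, 0, 0, 0],
    [-1, -13.8, -16.8, -10, 0, 0, 0],
  ],
)

```text
time: 4.95
ee_pos: [0.4574, 0.2723, 0.1808]
tcp_rot: [[0.969, -0.245, -0.004], [-0.245, -0.969, -0.003], [-0.003, 0.004, -1.0]]
force: [-0.2, -1.0, -0.5]
grip_width: -0.0002
finger_force: 0.0
```

Run:
```python
from h import *
o=get_obs();print(o['time'],o['ee_pos'],o['force'])
for P in((.459,.273,.073),):print(proj('wrist',P)*1.4)
c=get_calibration('wrist');np.savez('w2',m=c['mtx'],v=c['view'])
cv2.imwrite('pics/w2.png',cv2.resize(cv2.cvtColor(grab_frame('wrist'),cv2.COLOR_RGB2BGR),(784,588)))
```

```text
4.95 [0.45737774 0.27230189 0.18083052] [-0.23677258 -0.99528038 -0.49116364]
[390.79966591 294.15600803]
```

View pics/w2.png

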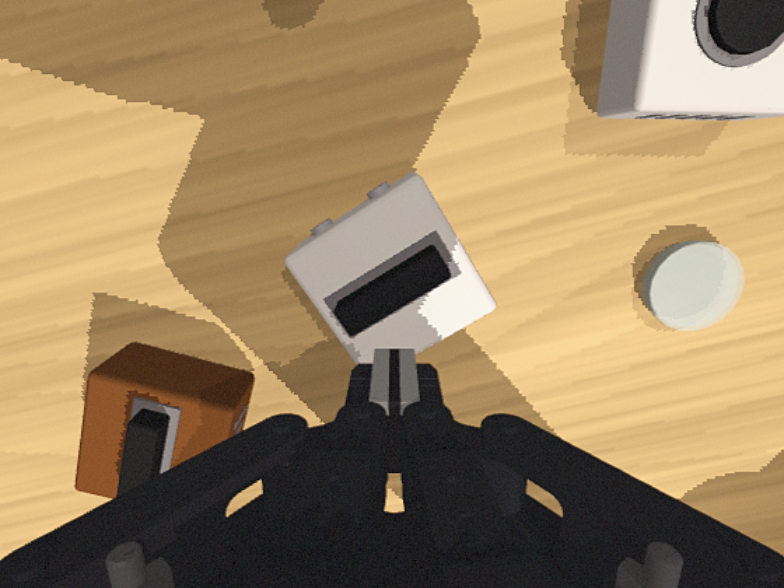

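The wrist view shows the shutter bar's top centre at about (393,290) in the 1.4x image, against a predicted (391,294). That is within 2 mm. The lamp key, top right, is visibly sunk. I'll press here with the shift +0.2 cm in x and contact near TCP z 0.095.

Request:
step_arm(
  moves=[
    [-1, 0.2, 0, 3, 0, 0, 0],
    [-1, 0.2, 0, 6, 0, 0, 0],
    [-1, 0.2, 0, 7.5, 0, 0, 0],
    [-1, 0.2, 0, 8, 0, 0, 0],
    [-1, 0.2, 0, 8.3, 0, 0, 0],
    [-1, 0.2, 0, 8.5, 0, 0, 0],
    [-1, 0.2, 0, 8.6, 0, 0, 0],
    [-1, 0.2, 0, 8.7, 0, 0, 0],
    [-1, 0.2, 0, 8.8, 0, 0, 0],
    [-1, 0.2, 0, 8.9, 0, 0, 0],
    [-1, 0.2, 0, 9.0, 0, 0, 0],
    [-1, 0.2, 0, 9.1, 0, 0, 0],
    [-1, 0.2, 0, 9.2, 0, 0, 0],
    [-1, 0.2, 0, 9.3, 0, 0, 0],
    [-1, 0.2, 0, 9.4, 0, 0, 0],
    [-1, 0.2, 0, 9.5, 0, 0, 0],
    [-1, 0.2, 0, 9.55, 0, 0, 0],
    [-1, 0.2, 0, 9.6, 0, 0, 0],
    [-1, 0.2, 0, 9.65, 0, 0, 0],
    [-1, 0.2, 0, 9.65, 0, 0, 0],
  ],
)

```text
time: 6.67
ee_pos: [0.4614, 0.2723, 0.0859]
tcp_rot: [[0.969, -0.247, 0.001], [-0.247, -0.969, 0.001], [0.001, -0.001, -1.0]]
force: [3.0, 0.9, 3.0]
grip_width: 0.0001
finger_force: 1.6
```

Request:
step_arm(
  moves=[
    [-1, 0, 0, 0.1, 0, 0, 0],
    [-1, 0, 0, 0.2, 0, 0, 0],
    [-1, 0, 0, 0.25, 0, 0, 0],
    [-1, 0, 0, 0.3, 0, 0, 0],
    [-1, 0, 0, 0.3, 0, 0, 0],
  ],
)

```text
time: 7.08
ee_pos: [0.4613, 0.2722, 0.083]
tcp_rot: [[0.969, -0.247, 0.001], [-0.247, -0.969, 0.0], [0.001, -0.001, -1.0]]
force: [1.3, 1.0, 5.2]
grip_width: -0.0001
finger_force: 2.4
```

Request:
step_arm(
  moves=[
    [-1, 0, 0, -3, 0, 0, 0],
    [-1, 0, 0, -6, 0, 0, 0],
    [-1, 1, 3.6, -8, 0, 0, 0],
    [-1, 2, 7.2, -8, 0, 0, 0],
    [-1, 3, 10.8, -8, 0, 0, 0],
    [-1, 4, 14.4, -8, 0, 0, 0],
    [-1, 5, 18, -8, 0, 0, 0],
    [-1, 6, 21.6, -8, 0, 0, 0],
    [-1, 7, 25.2, -8, 0, 0, 0],
    [-1, 8, 28.8, -8, 0, 0, 0],
    [-1, 9, 32, -8, 0, 0, 0],
    [-1, 9.6, 34.4, -8, 0, 0, 0],
    [-1, 9.6, 34.4, -8, 0, 0, 0],
    [-1, 9.6, 34.4, -8, 0, 0, 0],
    [-1, 9.6, 34.4, -8, 0, 0, 0],
  ],
)

```text
time: 8.33
ee_pos: [0.4678, -0.0848, 0.1618]
tcp_rot: [[0.969, -0.248, -0.003], [-0.248, -0.969, 0.001], [-0.003, 0.0, -1.0]]
force: [-0.5, 1.2, 0.3]
grip_width: 0.0003
finger_force: 0.0
```

Run:
```python
from h import *
o=get_obs();print(o['time'],o['ee_pos'],o['force'])
print(proj('wrist',(.4695,-.085,.073))*1.4)
cv2.imwrite('pics/w3.png',cv2.resize(cv2.cvtColor(grab_frame('wrist'),cv2.COLOR_RGB2BGR),(784,588)))
```

```text
8.3333 [ 0.46781752 -0.08484431  0.1617891 ] [-0.5164643   1.16809064  0.27117976]
[392.96825428 305.22328731]
```

View pics/w3.png

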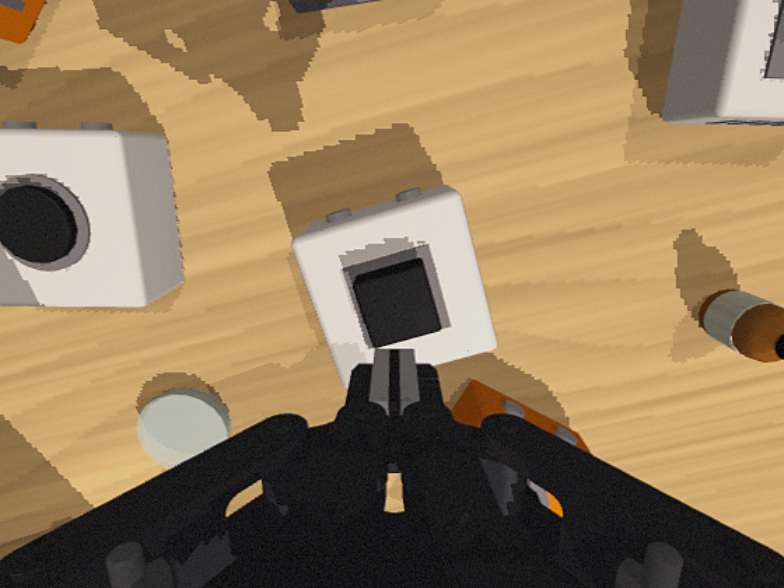

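The square key top is at (398,303), against a predicted (393,305), so it is aligned within 2 mm. The lamp key to the left is still down. Pressing now.

Request:
step_arm(
  moves=[
    [-1, 0.15, 0.1, 3, 0, 0, 0],
    [-1, 0.15, 0.1, 5, 0, 0, 0],
    [-1, 0.15, 0.1, 6, 0, 0, 0],
    [-1, 0.15, 0.1, 6.4, 0, 0, 0],
    [-1, 0.15, 0.1, 6.6, 0, 0, 0],
    [-1, 0.15, 0.1, 6.7, 0, 0, 0],
    [-1, 0.15, 0.1, 6.8, 0, 0, 0],
    [-1, 0.15, 0.1, 6.9, 0, 0, 0],
    [-1, 0.15, 0.1, 7.0, 0, 0, 0],
    [-1, 0.15, 0.1, 7.1, 0, 0, 0],
    [-1, 0.15, 0.1, 7.2, 0, 0, 0],
    [-1, 0.15, 0.1, 7.3, 0, 0, 0],
    [-1, 0.15, 0.1, 7.4, 0, 0, 0],
    [-1, 0.15, 0.1, 7.5, 0, 0, 0],
    [-1, 0.15, 0.1, 7.6, 0, 0, 0],
    [-1, 0.15, 0.1, 7.65, 0, 0, 0],
    [-1, 0.15, 0.1, 7.7, 0, 0, 0],
    [-1, 0.15, 0.1, 7.75, 0, 0, 0],
    [-1, 0.15, 0.1, 7.75, 0, 0, 0],
  ],
)

```text
time: 9.97
ee_pos: [0.4705, -0.0865, 0.0853]
tcp_rot: [[0.969, -0.247, 0.001], [-0.247, -0.969, -0.0], [0.001, 0.0, -1.0]]
force: [2.1, 2.1, 3.0]
grip_width: 0.0003
finger_force: 1.6
```

Request:
step_arm(
  moves=[
    [-1, 0, 0, 0.1, 0, 0, 0],
    [-1, 0, 0, 0.2, 0, 0, 0],
    [-1, 0, 0, 0.25, 0, 0, 0],
    [-1, 0, 0, 0.25, 0, 0, 0],
  ],
)

```text
time: 10.3
ee_pos: [0.4705, -0.0865, 0.0829]
tcp_rot: [[0.969, -0.247, 0.001], [-0.247, -0.969, -0.0], [0.001, 0.0, -1.0]]
force: [1.5, 1.8, 5.1]
grip_width: -0.0003
finger_force: 2.4
```

Request:
step_arm(
  moves=[
    [-1, 0, 0, -3, 0, 0, 0],
    [-1, 0, 0, -6, 0, 0, 0],
    [-1, 0, 0, -10, 0, 0, 0],
    [-1, 0, 0, -14, 0, 0, 0],
    [-1, 0, 0, -16, 0, 0, 0],
    [-1, 0, 0, -16, 0, 0, 0],
    [-1, 0, 0, -16, 0, 0, 0],
  ],
)

```text
time: 10.88
ee_pos: [0.4694, -0.0865, 0.2428]
tcp_rot: [[0.969, -0.248, -0.001], [-0.248, -0.969, 0.0], [-0.001, -0.0, -1.0]]
force: [0.1, -0.5, -1.3]
grip_width: 0.0002
finger_force: 0.0
```

Run:
```python
from h import *
o=get_obs();print(o['time'],o['ee_pos'],o['force'])
a=grab_frame('side')[120:340,170:370];b=grab_frame('wrist')[:,:]
cv2.imwrite('pics/f.png',cv2.cvtColor(np.hstack([cv2.resize(a,(382,420)),cv2.resize(b,(418,420))]),cv2.COLOR_RGB2BGR))
```

```text
10.8833 [ 0.46942838 -0.08650744  0.24277424] [ 0.07232842 -0.53298018 -1.25351037]
```

View pics/f.png

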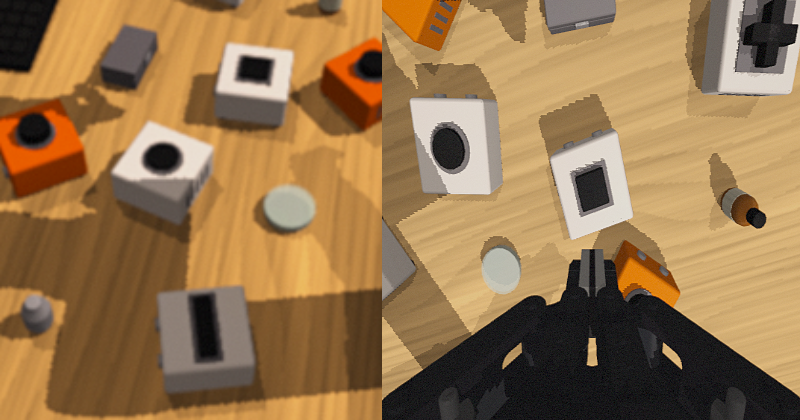

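The picture shows the lamp, shutter and camera keys all sunk, with the boxes and bystanders in place and the gripper clear.

```bash
python3 -c "
from rig import *
print(job_done())"
```

```text
the job is handed in; nothing more can be done
None
```

I pressed the lamp, shutter and camera keys fully in, in that order, at about 5–6 N each, and handed the job in at about 11 s; the last pictures show all three keys down and nothing else moved, but the hand-in returned no verdict.

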